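Vent the beer pump, seat its ring, put it back on line

TASK

Vent the beer pump: pull the round knob on the valve block straight up until it clicks out, and let go so that it stays out. With the knob out, set the two-pin spanner in the pump's recessed ring, turn the ring clockwise until it is fully home against its stop, and stand the spanner upright on its rubber mat again. Only then push the round knob fully back in, let go and move clear; leave the T-shaped handle, the mallet, the glass and the rubber seal alone.

Things in the scene. Friction and masses are not known exactly. Their poses are not given: they have to be found in the camera images.
- vent_knob (a joint): travel of the round push-pull knob (m): 0 = fully in, 0.016 = fully out (straight up). Over-centre detent at mid travel (0.008): it snaps to whichever end is nearer and stays there; peak force about 6 N either way
- vent_knob_grip (a point): centre of the round black knob's head: upright cylinder 32 mm across, 18 mm tall (top 9 mm above this point). With the knob in, its underside is 14 mm above the valve block; below it only a 10 mm stem and a steel collar 26 mm across, 8 mm tall. z: up, along the pull. x: across the valve block's narrow way, y: along the block. Moves with the knob
- gas_bar (a joint): travel of the T-shaped handle of the other valve (m), 0 = in; must stay in
- gas_bar_grip (a point): centre of the other valve's black T-handle: bar 50 mm along its x axis (across the block), 14 mm wide, 16 mm tall, at the round knob's height. Not to be used
- ring_top (a point): centre of the top face of the pump's aluminium ring, 4 mm below the housing's top. Ring 74 mm across, 9 mm thick. x: along the line of its two round pin holes (10 mm across, through, chamfered, 22 mm either side of this centre); a 23 mm hole lies between them. y: towards the black mark on the ring's edge. z: up. The frame turns with the ring
- ring (a joint): turn of the ring (rad), growing clockwise seen from above; 1.2 = fully home against a hard stop, where the ring's black mark meets the black mark on the housing. Starts 0.8 to 1.2 rad short of it. Stays where left; friction torque about 0.12 N m
- spanner_grip (a point): loose two-pin spanner, 0.12 to 0.26 kg, standing upright on its mat. This point: centre of its bare metal handle block, 30 mm (x) by 22 mm (y), 50 mm tall, 43 mm above the pin tips. Grip it across the 22 mm. Under the block a steel crossbar 54 x 20 x 10 mm. Spanner and ring are the same after a half turn. Fully engaged, the crossbar lies on the ring and this point is 35 mm above the ring's top face
- spanner_foot (a point): point midway between the spanner's pin tips, 43 mm below spanner_grip; z up the handle, x along the line of the two pins: 7 mm thick, tapered tips, 22 mm either side, 8 mm long below the crossbar. Between them an 18 mm round boss of the same length; it stands on all three. In the ring the pins have 1.5 mm play (about 0.07 rad of turn)
- mat_top (a point): centre of the top face of the black rubber mat, 150 mm (x) by 130 mm (y), 3 mm thick, fixed on the bench
- mallet: loose mallet lying on the bench at the far side; bystander
- glass_mid (a point): middle of a loose pint glass, 84 mm across and 145 mm tall, at the far side; bystander
- seal: loose flat rubber seal ring, 64 mm across and 8 mm thick, on the bench near the robot; bystander. Origin at the centre of its underside
- valve_block: fixed aluminium block, 70 mm (x) by 170 mm (y), 40 mm tall, origin at the centre of its underside. Two push-pull valves stand on top, 45 mm either side of its middle along y: the round knob and the T-handle, either way round
- pump: grey beer pump, fixed: housing 120 x 120 mm, 80 mm tall, on a 130 mm foot plate; origin at the centre of its underside. Round recess 77 mm across in the middle of its top, holding the ring. A black mark beside the recess on its -x side. Pump and mat lie on opposite sides of the valve block, either way round
There are look-alikes about, which are no part of the job. What is meant by the part that bears mat_top is not purple, and is the larger of those in its own colour. Leave any pink look-alike of the part that bears spanner_grip alone.

How it is judged:
On the way, in this order (a step that is already met when the one before it is completed fails the run):
1. the round knob stands out on its detent, released, before the ring has been turned (value of joint vent_knob above 0.013 m and contact force between vent_knob and the fingers below 0.3 N and value of joint ring below 0.45 rad), for 0.2 s.
2. knob still out, the spanner's pins are in the ring's holes and the ring is not yet home (value of joint vent_knob above 0.013 m and value of joint ring below 0.9 rad and z of spanner_foot in the frame of ring_top below -0.004 m and horizontal distance between spanner_foot and ring_top below 0.005 m and angle between the x axis of spanner_foot and the x axis of ring_top, either way round below 0.2 rad), for 0.1 s.
3. with the spanner in it and the knob still out, the ring is turned home (value of joint vent_knob above 0.013 m and value of joint ring above 1.14 rad and z of spanner_foot in the frame of ring_top below -0.003 m and horizontal distance between spanner_foot and ring_top below 0.006 m), for 0.1 s.
4. the spanner stands upright on its mat, released, ring home, knob still out (value of joint vent_knob above 0.013 m and value of joint ring above 1.12 rad and angle between spanner_foot's own z axis and vertical below 0.1 rad and contact force between spanner and the fingers below 0.3 N and contact force between spanner and mat above 0.5 N), for 0.2 s.
At the end, for the whole second after the job is handed in: The round knob is fully in (within 2 mm), the T-handle in (within 3 mm), the ring home (joint at least 1.12 of 1.2 rad), and the spanner stands at rest on its mat, its middle over the mat, upright within 0.1 rad (value of joint vent_knob below 0.002 m and value of joint gas_bar below 0.003 m and value of joint ring above 1.12 rad and angle between spanner_foot's own z axis and vertical below 0.1 rad and linear speed of spanner below 0.02 m/s and x of spanner_foot in the frame of mat_top between -0.075 and 0.075 m and y of spanner_foot in the frame of mat_top between -0.065 and 0.065 m and z of spanner_foot in the frame of mat_top below 0.004 m); the robot touches nothing.
It fails at once if the T-shaped handle is pulled (more than 5 mm) (value of joint gas_bar above 0.005 m).
It fails at once if the mallet is shifted by more than 30 mm (distance of mallet from where it was at the start of the episode above 0.03 m).
It fails at once if the glass is shifted by more than 30 mm (distance of glass_mid from where it was at the start of the episode above 0.03 m).
It fails at once if the rubber seal is shifted by more than 30 mm (distance of seal from where it was at the start of the episode above 0.03 m).
It also fails if it takes over 72 s, if anything falls off the work surface, if the arm or the gripper's body presses on something with over 40 N, if the wrist force passes 120 N, or if a joint passes its speed limit or range.

ROBOT

A 6-joint arm with a two-finger parallel gripper is mounted at the origin on the work surface. World frame = base frame: x ahead of the robot, y to its left, z up, the work surface at z = 0. Lengths are in m, angles in rad, forces in N, time in s.
With the tool pointing down it reaches from about 0.25 to 0.85 m from the base axis. Payload 12.5 kg.
Tool frame: the origin (TCP) lies at the very end of the fingers, on their centre line; the grasp point (between the pads) lies 19 mm behind it (r.tcp_to_grasp is the distance from the TCP to the grasp point, in m); z points along the fingers, y is the line along which they close (so a half turn about z gives the same grasp; the last joint's range is limited). The gripper opens to 93 mm and grips with 3 to 60 N. Pads are 15 mm wide; open, the fingers measure 128 mm over their backs; the gripper's body (75 mm by 188 mm) begins 65 mm behind the grasp point.
Start: joints at [-1.215, 0.351, 1.652, -0, 1.139, -0.085], TCP at [0.235, -0.497, 0.219] pointing down, gripper open.
Joint ranges: [-2.75, 2.75], [-0.79, 2.1], [0.01, 2.65], [-1.57, 4.71], [0.07, 3.14], [-2.87, 2.87]. Speed limits (rad/s): [2.22, 2.22, 2.79, 3.14, 3.14, 3.14].

INTERFACE

Orientations are given as a unit quaternion [x, y, z, w].
In Python, from bench import status, viewer, workorder, r gives the robot as it stands.
- The arm moves only by the tool drive_tool, never from a script. Its arguments are lists of equal length, an entry for each row: "delta_pos": the shift along the tool's x, y, z normalised to -1 to 1, where 1 is 500 mm, a list of three; "twist": the turn, a rotation vector about the tool's x, y, z normalised to -1 to 1, where 1 is 360 degrees, a list of three; "hand": the opening, from -1 (shut) to 1 (fully open). In form: {"delta_pos": [[x, y, z], ...], "twist": [[wx, wy, wz], ...], "hand": [hand, ...]}. A call has 1 to 8 rows; each row is the pose to reach, as a shift and turn from the pose commanded when the call began, along the tool's axes at that moment, turning the shorter way round; what a row does not reach only later rows make up. A row lasts 1/12 s, in which the tool goes at most 41.7 mm and 7.16 degrees, less where a joint would pass 70% of its speed; a pose out of reach is approached as far as the arm can. A call with a number of a shift or a turn outside -1 to 1 is refused whole. A call with a gripper value outside its range is refused whole. The fingers move at their own pace and stop on an object; "force" is the grip in N (left out, the last holds). Time passes only in rows, so rows that repeat a pose let the fingers close. It gives the time, the measured TCP pose, the force, the opening and the grip force at its end, in the units of the state.
- status.read_state(): the state, without advancing time (a new reading comes with each control period).
- viewer.snapshot(name): name is "scene" or "side" or "wrist"; returns a dict with "img" (420x560x3 uint8, red, green, blue), "fx", "fy", "cx", "cy" (pixels), "extrinsics" (4x4, takes a point from world to camera coordinates). Camera axes: x right, y down, z forward; pixel columns grow to the right and rows downward; lengths in m; the calibration is good to about 2 mm. A picture is of the moment at which its call begins. There is no depth.
- workorder.sign_off(): hands the job in; it is judged then, once.
The state is a dict: "time_s": time; "qpos": joint angles; "joint_vel": joint speeds; "tau": joint torques, N m; "tcp_pos": TCP position; "orientation": TCP orientation; "contact_force": force on the tool from outside, world axes, zero at the start; "torque": the same for the moment, N m; "finger_gap": opening from 0.0 (shut) to 1.0 (fully open); "grip_force": force on a finger pad.
Only numpy, scipy, OpenCV 4.12 (cv2) and the standard library are available. Lean on these libraries where they do the work, as an engineer would, in place of code of your own. Each camera call takes 0.05 s, during which the arm holds its last target. There are 200 camera calls.

## Working session

There is one attempt and no reset: what is moved stays moved. The work goes in short steps, Python scripts to look and compute and a tool call to move; the robot and the scene stay as the last step left them, time stands still between calls to the robot, and variables do not carry over. Pictures are saved under pics/ and viewed, at most 10 in all, crops included, and the job is handed in when it is done.

Besides the shell and the picture viewer there is one more tool, called as name(argument=value, ...), one argument or row to a line, values as JSON. drive_tool: Moves the arm, as the interface text tells. Scaled input: -1 to 1 covers 500 mm each way for a shift and 360 degrees each way for a turn. Its arguments: {"type":"object","properties":{"delta_pos":{"type":"array","items":{"type":"array","items":{"type":"number"}}},"twist":{"type":"array","items":{"type":"array","items":{"type":"number"}}},"hand":{"type":"array","items":{"type":"number"}},"force":{"type":"number"}},"required":["delta_pos","twist","hand"]}

```bash
mkdir -p pics; ls; python3 - <<'E'
from bench import status, viewer, workorder, r
import cv2,numpy as np
for n in("scene","side","wrist"):
    s=viewer.snapshot(n); cv2.imwrite(f"pics/{n}0.png",s["img"][:,:,::-1]); np.savez(f"pics/{n}0.npz",**s)
    E=s["extrinsics"]; print(n,s["fx"],s["fy"],s["cx"],s["cy"],(-E[:3,:3].T@E[:3,3]).round(3),E[2,:3].round(2))
a=cv2.imread("pics/scene0.png");b=cv2.imread("pics/side0.png")
print(status.read_state())
E
```

```text
pics
scene 400.6074975031384 400.6074975031384 277.3897329576808 208.60624782622236 [ 1.24  -0.047  0.566] [-0.82 -0.03 -0.58]
side 452.16326197170696 452.16326197170696 273.6358070285653 209.92695248761333 [0.153 0.588 0.558] [ 0.45 -0.73 -0.52]
wrist 361.75971892990475 361.75971892990475 277.77768448074255 211.53791487979046 [ 0.312 -0.461  0.384] [-0.27 -0.13 -0.95]
{'time_s': 0.15, 'qpos': array([-1.21462446e+00,  3.51125773e-01,  1.65221083e+00, -8.88951948e-06,
        1.13911678e+00, -8.46162405e-02]), 'joint_vel': array([-9.44287881e-04, -3.19302660e-04, -1.07664378e-03, -1.98947679e-05,
        1.22109877e-04, -2.73023093e-03]), 'tau': array([ 2.19414302e-03, -4.97455502e+01, -2.85343820e+01,  6.99217315e-02,
        2.45913269e-02, -6.87966462e-05]), 'tcp_pos': array([ 0.23458785, -0.49719679,  0.218243  ]), 'orientation': array([ 9.75810882e-01,  2.18615958e-01, -6.22538021e-05, -4.25858416e-04]), 'contact_force': array([ 0.48356789, -0.18056905,  0.67822202]), 'torque': array([ 0.01630087, -0.03494903,  0.00671574]), 'grip_force': 0.0, 'finger_gap': 0.9999094118182615}
```

View pics/scene0.png

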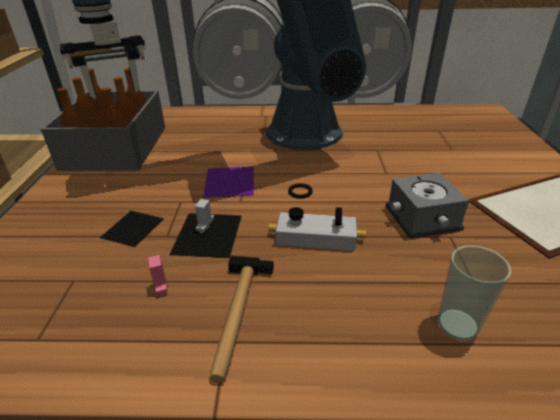

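View pics/side0.png

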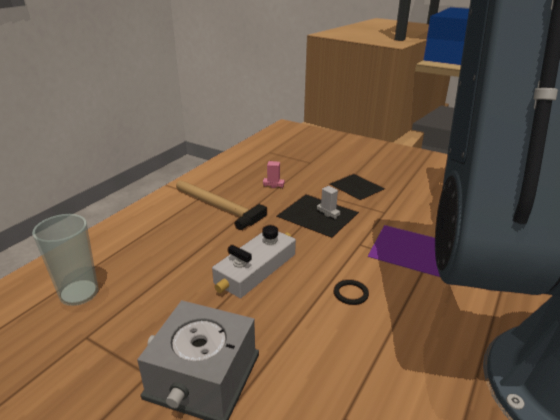

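The scene view has:
- **Mats:** large black (207,234), small black (132,228), and purple (230,182).
- **Spanners:** grey (203,215) standing on the large mat, and pink (157,275).
- **Knobs:** round knob (296,214) and T-handle (338,216).
- **Pump:** (428,203).

I choose the large black mat, the grey spanner and the round knob. I'll check them in one close crop.

```bash
cat > h.py <<'E'
import numpy as np,cv2
from scipy.spatial.transform import Rotation as R
def ray(s,p):
    E=s["extrinsics"];d=np.array([(p[0]-s["cx"])/s["fx"],(p[1]-s["cy"])/s["fy"],1.]);
    return -E[:3,:3].T@E[:3,3],E[:3,:3].T@d
def plane(s,p,z):
    o,d=ray(s,p);return o+d*(z-o[2])/d[2]
def tri(s1,p1,s2,p2):
    o,d=ray(s1,p1);q,e=ray(s2,p2)
    t=np.linalg.lstsq(np.c_[d,-e],q-o,rcond=None)[0];a=o+t[0]*d;b=q+t[1]*e
    return (a+b)/2,np.linalg.norm(a-b)
def proj(s,P):
    c=s["extrinsics"][:3]@np.r_[P,1];return np.array([s["fx"]*c[0]/c[2]+s["cx"],s["fy"]*c[1]/c[2]+s["cy"]])
E
python3 - <<'E'
from h import *
s=np.load("pics/scene0.npz");d=np.load("pics/side0.npz")
for n,a,b in(("knobtop",(296,211),(270.5,230)),("T",(338,212),(240,253)),("ring",(430,189),(200,340)),("spantop",(203,203),(330,189)),("glassbase",(459,325),(78,291))):
    p,e=tri(s,a,d,b);print(n,p.round(3),round(e,4))
print([plane(s,p,.003).round(3) for p in((184,214),(241,216),(232,255),(173,249))])
print("seal",plane(s,(300,190),.004),"block top",[plane(s,p,.04).round(3) for p in((279,214),(357,217),(357,236),(277,233))])
c=lambda f,x,y,w,h:cv2.resize(cv2.imread(f)[y:y+h,x:x+w],(400,300),interpolation=cv2.INTER_CUBIC)
A="pics/scene0.png";B="pics/side0.png"
cv2.imwrite("pics/crop1.png",np.vstack([np.hstack([c(A,170,180,80,60),c(A,385,165,80,60)]),np.hstack([c(B,270,170,100,75),c(B,150,300,100,75)])]))
E
```

```text
knobtop [ 0.544 -0.034  0.067] 0.0002
T [0.551 0.057 0.067] 0.0045
ring [0.474 0.266 0.077] 0.0027
spantop [ 0.516 -0.239  0.07 ] 0.0026
glassbase [0.789 0.241 0.003] 0.0018
[array([ 0.468, -0.301,  0.003]), array([ 0.476, -0.163,  0.003]), array([ 0.614, -0.168,  0.003]), array([ 0.595, -0.297,  0.003])]
seal [ 0.36368064 -0.02050419  0.004     ] block top [array([ 0.519, -0.071,  0.04 ]), array([0.53, 0.1 , 0.04]), array([0.595, 0.091, 0.04 ]), array([ 0.586, -0.074,  0.04 ])]
```

View pics/crop1.png

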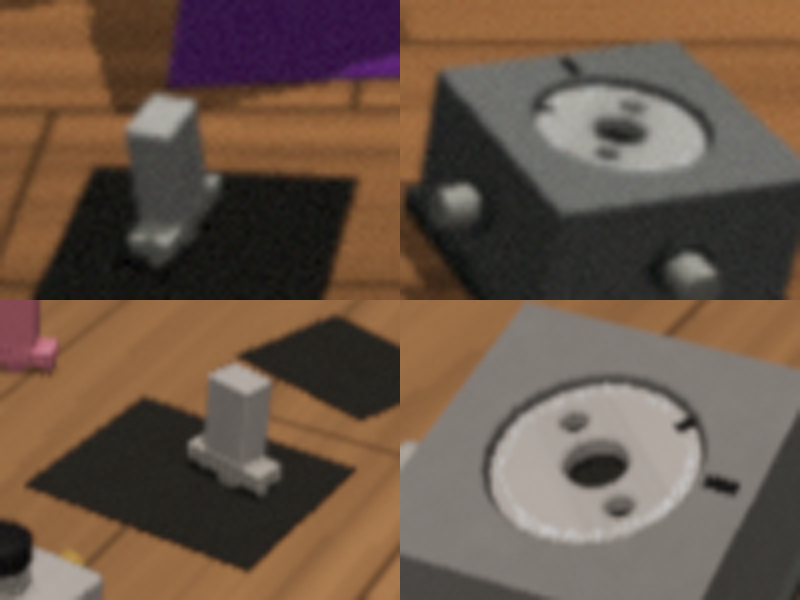

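The crop confirms the grey spanner standing on the larger black mat. It also shows the ring with both pin holes, its black mark, and the housing mark short of it.

```bash
cat >> h.py <<'E'
def go(pos,yaw,st):
    """delta_pos / twist entry for a downward tool to reach pos, yaw (deg)"""
    Rt=R.from_quat(st["orientation"]);y=np.radians(yaw)
    T=np.array([[np.cos(y),np.sin(y),0],[np.sin(y),-np.cos(y),0],[0,0,-1]]).T.T
    rv=(Rt.inv()*R.from_matrix(T)).as_rotvec()
    print("delta",(Rt.inv().apply(np.array(pos)-st["tcp_pos"])/.5).round(4),"twist",(rv/2/np.pi).round(4),"mm",np.linalg.norm(np.array(pos)-st["tcp_pos"])*1e3, "deg",np.degrees(np.linalg.norm(rv)))
E
python3 - <<'E'
from h import *; from bench import status
go([.545,-.034,.2],90,status.read_state())
E
```

```text
delta [ 0.9567 -0.5729  0.037 ] twist [-1.000e-04 -1.000e-04 -1.798e-01] mm 557.88867352744 deg 64.74450524654755
```

drive_tool(
  delta_pos=[
    [0.957,-0.573,0.037],
    [0.957,-0.573,0.037],
    [0.957,-0.573,0.037],
    [0.957,-0.573,0.037],
    [0.957,-0.573,0.037],
    [0.957,-0.573,0.037],
    [0.957,-0.573,0.037],
    [0.957,-0.573,0.037],
  ],
  twist=[
    [0,0,-0.18],
    [0,0,-0.18],
    [0,0,-0.18],
    [0,0,-0.18],
    [0,0,-0.18],
    [0,0,-0.18],
    [0,0,-0.18],
    [0,0,-0.18],
  ],
  hand=[0.4,0.4,0.4,0.4,0.4,0.4,0.4,0.4],
)

```text
time_s: 0.82
tcp_pos: [0.4208, -0.2188, 0.2076]
orientation: [0.75, 0.662, 0.0, 0.0]
contact_force: [2.1, -0.9, -0.4]
finger_gap: 0.703
grip_force: 0.0
```

```bash
python3 - <<'E'
from h import *; from bench import status
st=status.read_state();print(st["time_s"],st["tcp_pos"],st["finger_gap"])
go([.545,-.034,.2],90,st)
E
```

```text
0.8167 [ 0.42083247 -0.21875036  0.20756156] 0.7030209094668572
delta [0.3974 0.2007 0.0151] twist [ 0.      0.     -0.0197] mm 222.72729859099547 deg 7.103151312376419
```

drive_tool(
  delta_pos=[
    [0.397,0.2,0.015],
    [0.397,0.2,0.015],
    [0.397,0.2,0.015],
    [0.397,0.2,0.015],
    [0.397,0.2,0.015],
    [0.397,0.2,0.015],
    [0.397,0.2,0.015],
    [0.397,0.2,0.015],
  ],
  twist=[
    [0,0,-0.02],
    [0,0,-0.02],
    [0,0,-0.02],
    [0,0,-0.02],
    [0,0,-0.02],
    [0,0,-0.02],
    [0,0,-0.02],
    [0,0,-0.02],
  ],
  hand=[0.4,0.4,0.4,0.4,0.4,0.4,0.4,0.4],
)

```text
time_s: 1.48
tcp_pos: [0.5447, -0.0367, 0.1996]
orientation: [0.708, 0.706, -0.0, -0.0]
contact_force: [-0.1, -0.6, 0.6]
finger_gap: 0.702
grip_force: 0.0
```

```bash
cat >> h.py <<'E'
def snap(n,f):
    from bench import viewer
    s=viewer.snapshot(n);np.savez(f"pics/{f}.npz",**s);cv2.imwrite(f"pics/{f}.png",s["img"][:,:,::-1]);return s
E
python3 - <<'E'
from h import *; from bench import status
s=snap("wrist","w1");st=status.read_state();print(st["time_s"],st["tcp_pos"],st["orientation"].round(4))
print(proj(s,[.545,-.034,.072]))
E
```

```text
1.5333 [ 0.54448359 -0.03747953  0.19984833] [ 7.086e-01  7.056e-01 -3.000e-04 -2.000e-04]
[276.94995156 198.98235838]
```

View pics/w1.png

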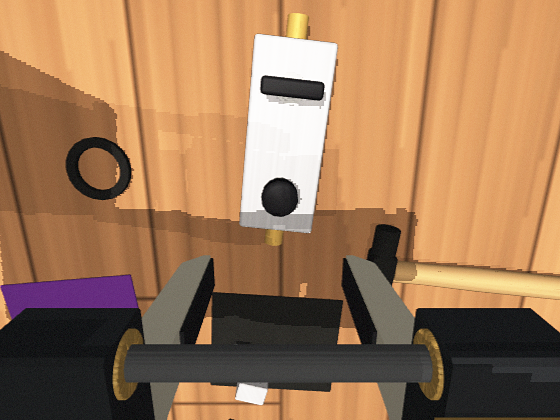

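The wrist view shows the round knob at (280,196), the T-handle at (292,88), and the seal at (98,168). The block is almost aligned with the tool. Next I compute the descent.

```bash
python3 - <<'E'
from h import *; from bench import status
s=np.load("pics/w1.npz");g=cv2.cvtColor(s["img"],cv2.COLOR_RGB2GRAY)[165:222,250:310]
m=(g<70).astype(np.uint8);n,l,t,c=cv2.connectedComponentsWithStats(m);i=t[1:,4].argmax()+1;print(t[i],c[i]+[250,165])
p=plane(s,c[i]+[250,165],.065);print(p)
go([p[0],p[1],.048],90,status.read_state())
E
```

```text
[  12   13   36   39 1104] [279.34057971 196.94021739]
[ 0.54703233 -0.03413206  0.065     ]
delta [0.0068 0.0053 0.3037] twist [-0.0001  0.     -0.0007] mm 151.90660900650136 deg 0.24966751067703025
```

drive_tool(
  delta_pos=[
    [0.006,0.005,0.08],
    [0.006,0.005,0.16],
    [0.006,0.005,0.24],
    [0.006,0.005,0.304],
    [0.006,0.005,0.304],
    [0.006,0.005,0.304],
    [0.006,0.005,0.304],
  ],
  twist=[
    [0,0,0],
    [0,0,0],
    [0,0,0],
    [0,0,0],
    [0,0,0],
    [0,0,0],
    [0,0,0],
  ],
  hand=[0.4,0.4,0.4,0.4,0.4,0.4,0.4],
)

```text
time_s: 2.12
tcp_pos: [0.5484, -0.0348, 0.0501]
orientation: [0.709, 0.705, 0.001, 0.001]
contact_force: [0.7, 0.2, 0.7]
finger_gap: 0.698
grip_force: 0.0
```

drive_tool(
  delta_pos=[
    [0,0,0],
    [0,0,0],
    [0,0,0],
    [0,0,0],
    [0,0,0],
    [0,0,0],
    [0,0,0],
    [0,0,0],
  ],
  twist=[
    [0,0,0],
    [0,0,0],
    [0,0,0],
    [0,0,0],
    [0,0,0],
    [0,0,0],
    [0,0,0],
    [0,0,0],
  ],
  hand=[-1,-1,-1,-1,-1,-1,-1,-1],
  force=30,
)

```text
time_s: 2.78
tcp_pos: [0.546, -0.0337, 0.0482]
orientation: [0.708, 0.706, -0.001, -0.001]
contact_force: [-8.6, 0.4, 8.9]
finger_gap: 0.334
grip_force: 30.0
```

drive_tool(
  delta_pos=[
    [0,0,-0.008],
    [0,0,-0.016],
    [0,0,-0.024],
    [0,0,-0.031],
    [0,0,-0.033],
    [0,0,-0.033],
    [0,0,-0.033],
  ],
  twist=[
    [0,0,0],
    [0,0,0],
    [0,0,0],
    [0,0,0],
    [0,0,0],
    [0,0,0],
    [0,0,0],
  ],
  hand=[-1,-1,-1,-1,-1,-1,-1],
)

```text
time_s: 3.37
tcp_pos: [0.546, -0.0337, 0.0644]
orientation: [0.709, 0.706, -0.001, -0.001]
contact_force: [-8.2, -0.1, 0.7]
finger_gap: 0.333
grip_force: 30.0
```

drive_tool(
  delta_pos=[
    [0,0,0],
    [0,0,0],
    [0,0,0],
    [0,0,0],
    [0,0,0],
    [0,0,0],
    [0,0,0],
  ],
  twist=[
    [0,0,0],
    [0,0,0],
    [0,0,0],
    [0,0,0],
    [0,0,0],
    [0,0,0],
    [0,0,0],
  ],
  hand=[0.4,0.4,0.4,0.4,0.4,0.4,0.4],
)

```text
time_s: 3.95
tcp_pos: [0.5477, -0.0338, 0.0646]
orientation: [0.709, 0.706, 0.0, 0.0]
contact_force: [-0.7, -0.4, -0.3]
finger_gap: 0.694
grip_force: 0.0
```

```bash
python3 - <<'E'
from h import *; from bench import status
st=status.read_state(); print(st["tcp_pos"],st["contact_force"])
s=np.load("pics/scene0.npz")
# spanner crossbar ends (crop px/5 + offset): near end, far end, at crossbar mid height
C=lambda u,v:(170+u/5,180+v/5)
d=np.load("pics/side0.npz");D=lambda u,v:(270+u/4,170+(v-300)/4)
T=[plane(s,C(*p),.071)for p in((130,135),(155,95),(198,103),(177,137))];print("scene top",np.round(T,3),np.mean(T,0))
T=[plane(d,D(*p),.071)for p in((207,373),(238,364),(271,380),(241,393))];print("side top",np.round(T,3),np.mean(T,0))
E
```

```text
[ 0.54767478 -0.03379792  0.06463497] [-0.73755264 -0.41563636 -0.3397732 ]
scene top [[ 0.535 -0.25   0.071]
 [ 0.504 -0.245  0.071]
 [ 0.511 -0.224  0.071]
 [ 0.537 -0.229  0.071]] [ 0.5218248  -0.23696003  0.071     ]
side top [[ 0.533 -0.232  0.071]
 [ 0.523 -0.251  0.071]
 [ 0.499 -0.244  0.071]
 [ 0.506 -0.221  0.071]] [ 0.51500809 -0.23722863  0.071     ]
```

```bash
python3 - <<'E'
from h import *; from bench import status
go([.518,-.237,.17],170,status.read_state())
s=np.load("pics/scene0.npz");d=np.load("pics/side0.npz")
C=lambda u,v:(385+(u-400)/5,165+v/5);D=lambda u,v:(150+(u-400)/4,300+(v-300)/4)
for a in((632,106),(607,153),(620,130),(543,105)):print(plane(s,C(*a),.076).round(4))
print("side")
for a in((574,422),(619,506),(597,463),(684,424)):print(plane(d,D(*a),.076).round(4))
E
```

```text
delta [-0.4067 -0.0575 -0.2107] twist [ 0.      0.     -0.2229] mm 230.81045998437042 deg 80.24711379231348
[0.4609 0.274  0.076 ]
[0.4995 0.2522 0.076 ]
[0.4809 0.263  0.076 ]
[0.4599 0.2343 0.076 ]
side
[0.4936 0.2545 0.076 ]
[0.4557 0.2759 0.076 ]
[0.4743 0.265  0.076 ]
[0.4597 0.2346 0.076 ]
```

drive_tool(
  delta_pos=[
    [0,0,-0.07],
    [0,0,-0.14],
    [0,0,-0.211],
    [-0.407,-0.057,-0.211],
    [-0.407,-0.057,-0.211],
    [-0.407,-0.057,-0.211],
    [-0.407,-0.057,-0.211],
    [-0.407,-0.057,-0.211],
  ],
  twist=[
    [0,0,0],
    [0,0,0],
    [0,0,-0.223],
    [0,0,-0.223],
    [0,0,-0.223],
    [0,0,-0.223],
    [0,0,-0.223],
    [0,0,-0.223],
  ],
  hand=[0.4,0.4,0.4,0.4,0.4,0.4,0.4,0.4],
)

```text
time_s: 4.62
tcp_pos: [0.5199, -0.2251, 0.1703]
orientation: [0.421, 0.907, 0.0, 0.0]
contact_force: [1.0, 0.7, 0.5]
finger_gap: 0.7
grip_force: 0.0
```

```bash
python3 - <<'E'
from h import *; from bench import status
go([.518,-.237,.17],170,status.read_state())
E
```

```text
delta [-0.0157 -0.0182  0.0006] twist [ 0.000e+00  1.000e-04 -1.106e-01] mm 12.028854980884093 deg 39.80116624012986
```

drive_tool(
  delta_pos=[
    [-0.01,-0.016,0],
    [-0.01,-0.016,0],
    [-0.01,-0.016,0],
    [-0.01,-0.016,0],
    [-0.01,-0.016,0],
    [-0.01,-0.016,0],
    [-0.01,-0.016,0],
    [-0.01,-0.016,0],
  ],
  twist=[
    [0,0,-0.11],
    [0,0,-0.11],
    [0,0,-0.11],
    [0,0,-0.11],
    [0,0,-0.11],
    [0,0,-0.11],
    [0,0,-0.11],
    [0,0,-0.11],
  ],
  hand=[0.4,0.4,0.4,0.4,0.4,0.4,0.4,0.4],
)

```text
time_s: 5.28
tcp_pos: [0.5174, -0.2324, 0.1701]
orientation: [0.093, 0.996, 0.0, -0.0]
contact_force: [0.3, -0.2, 0.5]
finger_gap: 0.701
grip_force: 0.0
```

```bash
python3 - <<'E'
from h import *; from bench import status
s=snap("wrist","w2");st=status.read_state();print(st["tcp_pos"],R.from_quat(st["orientation"]).as_matrix()[:,0].round(4))
d=snap("side","d2")
print(proj(s,[.518,-.237,.071]),proj(s,[.518,-.237,.046]))
k=cv2.resize(d["img"][200:275,220:320,::-1],(400,300),interpolation=cv2.INTER_CUBIC)
w=cv2.resize(s["img"][...,::-1],(400,300))
x=int(np.clip(proj(s,[.518,-.237,.06])[0],80,480));y=int(np.clip(proj(s,[.518,-.237,.06])[1],90,330));print(x-80,y-60)
z=cv2.resize(s["img"][y-90:y+90,x-80:x+80,::-1],(534,600),interpolation=cv2.INTER_CUBIC)
print("zoom origin",x-80,y-90,"x3.33")
cv2.imwrite("pics/c2.png",np.hstack([z,np.vstack([cv2.resize(k,(266,200)),cv2.resize(w,(266,200)),np.zeros((200,266,3),np.uint8)])]))
E
```

```text
[ 0.51740152 -0.23244147  0.17007808] [-0.9826  0.1857 -0.    ]
[271.85445048 212.70570749] [272.32382486 203.60669474]
192 148
zoom origin 192 118 x3.33
```

View pics/c2.png

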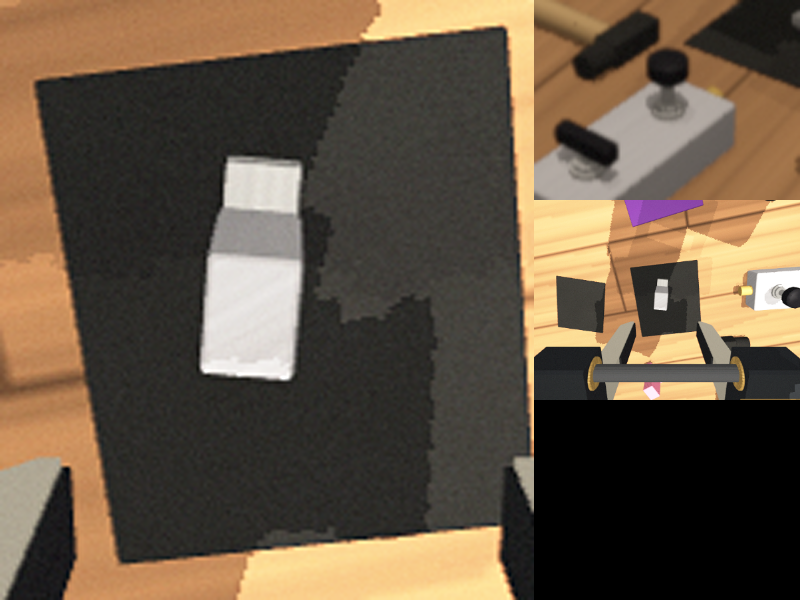

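The knob stands out. In the wrist zoom, the spanner's top face has corners (208,254), (303,257), (292,380) and (201,373). I'll locate it at z = 0.071.

```bash
python3 - <<'E'
from h import *; from bench import status
s=np.load("pics/w2.npz")
Z=lambda u,v:(192+u/3.333,118+v/3.333)
P=np.array([plane(s,Z(*p),.071) for p in((208,254),(303,257),(292,380),(201,373))]);print(P.round(4),P.mean(0))
a=P[0]+P[1]-P[2]-P[3];print("x dir",np.degrees(np.arctan2(a[1],a[0])),np.linalg.norm(P[0]-P[3]),np.linalg.norm(P[0]-P[1]))
F=np.array([plane(s,Z(*p),.021) for p in((227,157),(302,162))]);print(F,np.degrees(np.arctan2(*(F[1]-F[0])[[1,0]])))
M=np.array([plane(s,Z(*p),.003) for p in((37,82),(505,28),(531,520),(120,562))]);print(M.round(3),M.mean(0))
y=np.degrees(np.arctan2(a[1],a[0]))
go([P[:,0].mean(),P[:,1].mean(),.03],y,status.read_state())
E
```

```text
[[ 0.5011 -0.2472  0.071 ]
 [ 0.5058 -0.2261  0.071 ]
 [ 0.5347 -0.2341  0.071 ]
 [ 0.529  -0.2547  0.071 ]] [ 0.5176575  -0.24050889  0.071     ]
x dir 164.72900221661902 0.028899642813914894 0.02160010716213272
[[ 0.48852916 -0.24257154  0.021     ]
 [ 0.49351589 -0.22339972  0.021     ]] 75.42000776387285
[[ 0.462 -0.291  0.003]
 [ 0.471 -0.163  0.003]
 [ 0.619 -0.175  0.003]
 [ 0.609 -0.302  0.003]] [ 0.5402296 -0.232828   0.003    ]
delta [-0.0034 -0.0158  0.2802] twist [0.     0.     0.0128] mm 140.3349828374065 deg 4.590658056540558
```

drive_tool(
  delta_pos=[
    [-0.003,-0.016,0.07],
    [-0.003,-0.016,0.14],
    [-0.003,-0.016,0.21],
    [-0.003,-0.016,0.26],
    [-0.003,-0.016,0.28],
    [-0.003,-0.016,0.28],
    [-0.003,-0.016,0.28],
  ],
  twist=[
    [0,0,0.0125],
    [0,0,0.0125],
    [0,0,0.0125],
    [0,0,0.0125],
    [0,0,0.0125],
    [0,0,0.0125],
    [0,0,0.0125],
  ],
  hand=[0.4,0.4,0.4,0.4,0.4,0.4,0.4],
)

```text
time_s: 5.97
tcp_pos: [0.5179, -0.2408, 0.0309]
orientation: [0.131, 0.991, -0.0, 0.0]
contact_force: [0.5, -0.8, -0.3]
finger_gap: 0.7
grip_force: 0.0
```

drive_tool(
  delta_pos=[
    [0,0,0],
    [0,0,0],
    [0,0,0],
    [0,0,0],
    [0,0,0],
    [0,0,0],
    [0,0,0],
    [0,0,0],
  ],
  twist=[
    [0,0,0],
    [0,0,0],
    [0,0,0],
    [0,0,0],
    [0,0,0],
    [0,0,0],
    [0,0,0],
    [0,0,0],
  ],
  hand=[-1,-1,-1,-1,-1,-1,-1,-1],
  force=45,
)

```text
time_s: 6.63
tcp_pos: [0.5175, -0.2406, 0.0302]
orientation: [0.131, 0.991, -0.0, 0.0]
contact_force: [-0.4, 0.0, 0.9]
finger_gap: 0.237
grip_force: 45.0
```

```bash
python3 - <<'E'
from h import *; from bench import status
st=status.read_state();print(st["tcp_pos"],R.from_quat(st["orientation"]).as_matrix().round(4),st["finger_gap"],st["contact_force"])
E
```

```text
[ 0.5174795  -0.24060242  0.03020719] [[-9.657e-01  2.595e-01  1.000e-04]
 [ 2.595e-01  9.657e-01 -0.000e+00]
 [-1.000e-04 -0.000e+00 -1.000e+00]] 0.23662903566468568 [-0.41826536  0.04659805  0.91190327]
```

drive_tool(
  delta_pos=[
    [0,0,-0.04],
    [0,0,-0.1],
    [0,0,-0.18],
    [0,0,-0.26],
    [0,0,-0.34],
    [0,0,-0.34],
  ],
  twist=[
    [0,0,0],
    [0,0,0],
    [0,0,0],
    [0,0,0],
    [0,0,0],
    [0,0,0],
  ],
  hand=[-1,-1,-1,-1,-1,-1],
)

```text
time_s: 7.13
tcp_pos: [0.5201, -0.242, 0.2077]
orientation: [0.131, 0.991, -0.002, 0.005]
contact_force: [0.8, -0.4, -0.5]
finger_gap: 0.235
grip_force: 45.0
```

```bash
python3 - <<'E'
from h import *; from bench import status
st=status.read_state();print(st["contact_force"],st["finger_gap"]);go([.477,.264,.2],150.5,st)
E
```

```text
[ 0.75970014 -0.37191538 -0.54449202] 0.23467983087922523
delta [0.3458 0.9551 0.009 ] twist [-0.0002  0.0017  0.0402] mm 507.8982120200184 deg 14.4767322918573
```

drive_tool(
  delta_pos=[
    [0.346,0.955,0],
    [0.346,0.955,0],
    [0.346,0.955,0],
    [0.346,0.955,0],
    [0.346,0.955,0],
    [0.346,0.955,0],
    [0.346,0.955,0],
    [0.346,0.955,0],
  ],
  twist=[
    [0,0,0.04],
    [0,0,0.04],
    [0,0,0.04],
    [0,0,0.04],
    [0,0,0.04],
    [0,0,0.04],
    [0,0,0.04],
    [0,0,0.04],
  ],
  hand=[-1,-1,-1,-1,-1,-1,-1,-1],
)

```text
time_s: 7.8
tcp_pos: [0.4885, 0.0905, 0.1996]
orientation: [0.254, 0.967, -0.0, -0.0]
contact_force: [0.9, 0.7, -1.5]
finger_gap: 0.232
grip_force: 45.0
```

```bash
python3 - <<'E'
from h import *; from bench import status
st=status.read_state();print(st["contact_force"],st["finger_gap"]);go([.477,.264,.2],150.5,st)
E
```

```text
[ 0.89786715  0.65867114 -1.51674968] 0.2320158521419646
delta [ 0.1907  0.2908 -0.0008] twist [-0.0001 -0.0001  0.0001] mm 173.87963622840172 deg 0.05809891817765268
```

drive_tool(
  delta_pos=[
    [0.19,0.285,0],
    [0.19,0.285,0],
    [0.19,0.285,0],
    [0.19,0.285,0],
    [0.19,0.285,0],
    [0.19,0.285,0],
    [0.19,0.285,0],
    [0.19,0.285,0],
  ],
  twist=[
    [0,0,0],
    [0,0,0],
    [0,0,0],
    [0,0,0],
    [0,0,0],
    [0,0,0],
    [0,0,0],
    [0,0,0],
  ],
  hand=[-1,-1,-1,-1,-1,-1,-1,-1],
)

```text
time_s: 8.47
tcp_pos: [0.4768, 0.2582, 0.1997]
orientation: [0.255, 0.967, -0.0, -0.0]
contact_force: [-1.2, -0.0, -1.5]
finger_gap: 0.233
grip_force: 45.0
```

```bash
python3 - <<'E'
from h import *; from bench import status
s=snap("wrist","w3");d=snap("side","d3");st=status.read_state();print(st["tcp_pos"],R.from_quat(st["orientation"]).as_matrix()[:,0].round(4))
print(proj(s,[.477,.264,.076]),proj(d,st["tcp_pos"]))
z=cv2.resize(s["img"][110:290,195:365,::-1],None,fx=3,fy=3,interpolation=cv2.INTER_CUBIC)
u,v=proj(d,st["tcp_pos"]).astype(int);u0=u-36;v0=max(v-60,0);print(u0,v0)
k=cv2.resize(d["img"][v0:v0+150,u0:u0+72,::-1],(259,540),interpolation=cv2.INTER_CUBIC)
cv2.imwrite("pics/c3.png",np.hstack([z,k]))
E
```

```text
[0.47698844 0.25811348 0.19999994] [-8.700e-01  4.931e-01  1.000e-04]
[283.47085761 199.24182514] [192.82093044 267.06930728]
156 207
```

View pics/c3.png

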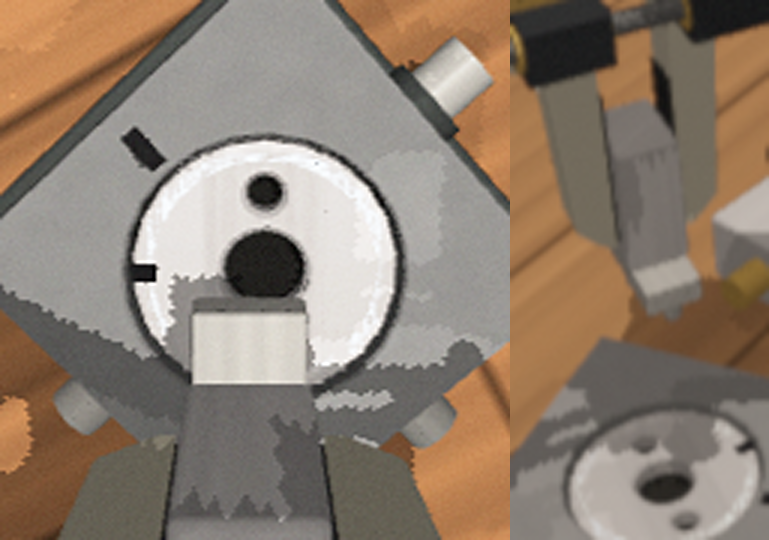

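The zoom shows the ring's middle hole at about (264,267), the far pin hole at (265,191), and the ring mark at (145,272). The crossbar's top front edge runs from (192,312) to (307,312). All are zoom pixels.

```bash
python3 - <<'E'
from h import *; from bench import status
s=np.load("pics/w3.npz");st=status.read_state()
Z=lambda u,v:(195+u/3,110+v/3)
c=plane(s,Z(264.5,267.2),.076);h=plane(s,Z(265,191),.076);o=h-c
l,rr,t=[plane(s,Z(*p),.078) for p in((127,266),(403,266),(265,136))]
print("ring c",c.round(4),"hole",np.linalg.norm(o),np.degrees(np.arctan2(o[1],o[0])),"outer mid",((l+rr)/2).round(4),np.linalg.norm(l-rr))
X=R.from_quat(st["orientation"]).as_matrix();zc=st["tcp_pos"][2]-.0092
for p in((192,312),(307,312)):
    e=plane(s,Z(*p),zc);print("edge in tool",(X.T@(e-st["tcp_pos"])*1e3).round(1))
for a,b in(((145,272),"ringmark"),((143,150),"hmark")):
    q=plane(s,Z(*a),.076 if b=="ringmark" else .08)-c;print(b,np.degrees(np.arctan2(q[1],q[0])))
E
```

```text
ring c [0.4767 0.2639 0.076 ] hole 0.021428025120284005 150.3467569525146 outer mid [0.476  0.2644 0.078 ] 0.07590864757930998
edge in tool [27.1 -9.   9.2]
edge in tool [27.1 10.5  9.2]
ringmark -117.14440282848523
hmark -165.3503351178625
```

```bash
python3 - <<'E'
from h import *; from bench import status
go([.4763,.2633,.108],150.4,status.read_state())
E
```

```text
delta [0.0063 0.0084 0.184 ] twist [-0.     -0.      0.0001] mm 92.14859297958395 deg 0.05612521425136376
```

drive_tool(
  delta_pos=[
    [0.0063,0.0084,0.05],
    [0.0063,0.0084,0.1],
    [0.0063,0.0084,0.15],
    [0.0063,0.0084,0.184],
    [0.0063,0.0084,0.184],
    [0.0063,0.0084,0.184],
    [0.0063,0.0084,0.184],
  ],
  twist=[
    [0,0,0],
    [0,0,0],
    [0,0,0],
    [0,0,0],
    [0,0,0],
    [0,0,0],
    [0,0,0],
  ],
  hand=[-1,-1,-1,-1,-1,-1,-1],
)

```text
time_s: 9.15
tcp_pos: [0.4769, 0.2644, 0.1093]
orientation: [0.255, 0.967, 0.0, 0.001]
contact_force: [0.6, 0.2, -1.2]
finger_gap: 0.229
grip_force: 45.0
```

```bash
python3 - <<'E'
from h import *; from bench import status
go([.4763,.2633,.100],150.4,status.read_state())
E
```

```text
delta [-0.0001 -0.0025  0.0187] twist [0.0002 0.0002 0.0003] mm 9.426505360378384 deg 0.14383612816353
```

drive_tool(
  delta_pos=[
    [0,0,0],
    [0,0,0],
    [0,0,0],
  ],
  twist=[
    [0,0,0],
    [0,0,0],
    [0,0,0],
  ],
  hand=[-1,-1,-1],
)

```text
time_s: 9.4
tcp_pos: [0.4764, 0.2647, 0.1089]
orientation: [0.254, 0.967, 0.0, 0.001]
contact_force: [0.3, -0.4, -2.4]
finger_gap: 0.235
grip_force: 45.0
```

```bash
python3 - <<'E'
from h import *; from bench import status
go([.4763,.2633,.100],150.4,status.read_state())
E
```

```text
delta [-0.0012 -0.0026  0.0179] twist [0.0002 0.0001 0.0004] mm 9.039459182323204 deg 0.17292378243523143
```

drive_tool(
  delta_pos=[
    [-0.0012,-0.0024,0.0],
    [-0.0012,-0.0024,0.004],
    [-0.0012,-0.0024,0.008],
    [-0.0012,-0.0024,0.012],
    [-0.0012,-0.0024,0.016],
    [-0.0012,-0.0024,0.018],
    [-0.0012,-0.0024,0.018],
  ],
  twist=[
    [0,0,0],
    [0,0,0],
    [0,0,0],
    [0,0,0],
    [0,0,0],
    [0,0,0],
    [0,0,0],
  ],
  hand=[-1,-1,-1,-1,-1,-1,-1],
)

```text
time_s: 9.98
tcp_pos: [0.4758, 0.2632, 0.0987]
orientation: [0.254, 0.967, -0.0, -0.0]
contact_force: [-0.5, -0.4, -1.4]
finger_gap: 0.232
grip_force: 45.0
```

The tips are in with no resistance, so I seat it.

drive_tool(
  delta_pos=[
    [0,0,0.003],
    [0,0,0.005],
    [0,0,0.006],
    [0,0,0.006],
    [0,0,0.006],
  ],
  twist=[
    [0,0,0],
    [0,0,0],
    [0,0,0],
    [0,0,0],
    [0,0,0],
  ],
  hand=[-1,-1,-1,-1,-1],
)

```text
time_s: 10.4
tcp_pos: [0.476, 0.2633, 0.0961]
orientation: [0.254, 0.967, -0.0, -0.0]
contact_force: [0.4, 0.2, -2.3]
finger_gap: 0.235
grip_force: 45.0
```

```bash
python3 - <<'E'
from h import *; from bench import status
st=status.read_state();print(st["tcp_pos"],st["contact_force"],st["torque"])
E
```

```text
[0.47599576 0.26327447 0.09608639] [ 0.42819982  0.15130444 -2.34420386] [-0.00412559 -0.1469269  -0.01233902]
```

drive_tool(
  delta_pos=[
    [0,0,0],
    [0,0,0],
    [0,0,0],
    [0,0,0],
    [0,0,0],
    [0,0,0],
    [0,0,0],
    [0,0,0],
  ],
  twist=[
    [0,0,0.012],
    [0,0,0.026],
    [0,0,0.04],
    [0,0,0.054],
    [0,0,0.068],
    [0,0,0.082],
    [0,0,0.096],
    [0,0,0.11],
  ],
  hand=[-1,-1,-1,-1,-1,-1,-1,-1],
)

```text
time_s: 11.07
tcp_pos: [0.4764, 0.2633, 0.0962]
orientation: [0.568, 0.823, 0.0, 0.0]
contact_force: [1.4, -1.6, -2.9]
finger_gap: 0.234
grip_force: 45.0
```

```bash
python3 - <<'E'
from h import *; from bench import status
st=status.read_state();X=R.from_quat(st["orientation"]).as_matrix();print(st["tcp_pos"],st["contact_force"],st["torque"],np.degrees(np.arctan2(X[1,0],X[0,0])))
E
```

```text
[0.47636464 0.26327822 0.09622551] [ 1.41636924 -1.56493131 -2.85901026] [-0.09904431 -0.50635085  0.07999093] 110.72656074493734
```

drive_tool(
  delta_pos=[
    [0,0,0],
    [0,0,0],
    [0,0,0],
    [0,0,0],
    [0,0,0],
    [0,0,0],
  ],
  twist=[
    [0,0,0.006],
    [0,0,0.012],
    [0,0,0.018],
    [0,0,0.024],
    [0,0,0.027],
    [0,0,0.027],
  ],
  hand=[-1,-1,-1,-1,-1,-1],
)

```text
time_s: 11.57
tcp_pos: [0.4764, 0.2633, 0.0962]
orientation: [0.635, 0.773, 0.0, 0.0]
contact_force: [2.9, -1.0, -2.6]
finger_gap: 0.233
grip_force: 45.0
```

```bash
cat > t.py <<'E'
from h import *; from bench import status
st=status.read_state();X=R.from_quat(st["orientation"]).as_matrix();print(st["tcp_pos"],st["contact_force"],st["torque"],np.degrees(np.arctan2(X[1,0],X[0,0])))
E
python3 t.py
```

```text
[0.4763711  0.26327496 0.09623973] [ 2.88100074 -0.95865417 -2.61901205] [-0.1970281  -0.57509232  0.06365338] 101.21244923505877
```

drive_tool(
  delta_pos=[
    [0,0,0],
    [0,0,0],
    [0,0,0],
    [0,0,0],
    [0,0,0],
  ],
  twist=[
    [0,0,0.003],
    [0,0,0.006],
    [0,0,0.009],
    [0,0,0.011],
    [0,0,0.011],
  ],
  hand=[-1,-1,-1,-1,-1],
)

```text
time_s: 11.98
tcp_pos: [0.4764, 0.2633, 0.0962]
orientation: [0.661, 0.751, 0.0, 0.0]
contact_force: [4.5, -1.8, -2.9]
finger_gap: 0.231
grip_force: 45.2
```

```bash
python3 t.py
```

```text
[0.47636621 0.26326588 0.09623018] [ 4.5258561  -1.78785655 -2.92307214] [-0.33602091 -1.08332585  0.71523377] 97.27698264690956
```

drive_tool(
  delta_pos=[
    [0,0,0],
    [0,0,0],
    [0,0,0],
  ],
  twist=[
    [0,0,0.002],
    [0,0,0.003],
    [0,0,0.003],
  ],
  hand=[-1,-1,-1],
)

```text
time_s: 12.23
tcp_pos: [0.4763, 0.2632, 0.0962]
orientation: [0.667, 0.745, 0.0, 0.0]
contact_force: [4.6, -1.8, -2.7]
finger_gap: 0.238
grip_force: 45.6
```

```bash
python3 t.py
```

```text
[0.4763345  0.26324506 0.09624627] [ 4.57667981 -1.84942461 -2.68855561] [-0.37089651 -1.09089256  1.06266723] 96.26844867867531
```

The torque rises hard, so the ring is home. I back off into the play, then lift.

drive_tool(
  delta_pos=[
    [0,0,0],
    [0,0,0],
    [0,0,0],
    [0,0,-0.02],
    [0,0,-0.04],
    [0,0,-0.1],
    [0,0,-0.18],
    [0,0,-0.21],
  ],
  twist=[
    [0,0,-0.007],
    [0,0,-0.015],
    [0,0,-0.015],
    [0,0,-0.015],
    [0,0,-0.015],
    [0,0,-0.015],
    [0,0,-0.015],
    [0,0,-0.015],
  ],
  hand=[-1,-1,-1,-1,-1,-1,-1,-1],
)

```text
time_s: 12.9
tcp_pos: [0.4768, 0.264, 0.2064]
orientation: [0.633, 0.774, 0.002, 0.001]
contact_force: [0.2, -0.2, -1.6]
finger_gap: 0.234
grip_force: 45.0
```

```bash
python3 - <<'E'
from h import *; from bench import status
s=snap("wrist","w4");d=snap("side","d4")
z=cv2.resize(s["img"][100:300,180:380,::-1],(500,500),interpolation=cv2.INTER_CUBIC)
k=cv2.resize(d["img"][200:400,150:270,::-1],(300,500),interpolation=cv2.INTER_CUBIC)
cv2.imwrite("pics/c4.png",np.hstack([z,k]))
st=status.read_state();print(st["contact_force"])
go([.530,-.237,.2],165,st)
E
```

```text
[ 0.1233412   0.4331875  -2.25078658]
delta [-1.0031 -0.0962  0.0075] twist [ 0.0009  0.0002 -0.1763] mm 503.8670383599698 deg 63.475844913796756
```

View pics/c4.png

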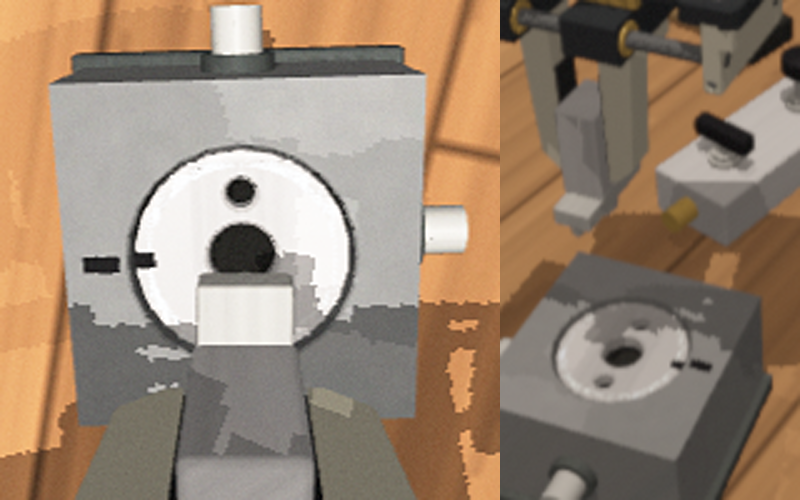

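The ring mark (145,260) meets the housing mark (100,265), so the ring is home. The spanner is still square in the grip. I carry it back to the mat.

drive_tool(
  delta_pos=[
    [-0.98,-0.095,0],
    [-0.98,-0.095,0],
    [-0.98,-0.095,0],
    [-0.98,-0.095,0],
    [-0.98,-0.095,0],
    [-0.98,-0.095,0],
    [-0.98,-0.095,0],
    [-0.98,-0.095,0],
  ],
  twist=[
    [0,0,-0.176],
    [0,0,-0.176],
    [0,0,-0.176],
    [0,0,-0.176],
    [0,0,-0.176],
    [0,0,-0.176],
    [0,0,-0.176],
    [0,0,-0.176],
  ],
  hand=[-1,-1,-1,-1,-1,-1,-1,-1],
)

```text
time_s: 13.67
tcp_pos: [0.5072, -0.0337, 0.2002]
orientation: [0.234, 0.972, 0.0, -0.001]
contact_force: [1.2, 0.5, -1.3]
finger_gap: 0.236
grip_force: 45.0
```

```bash
python3 - <<'E'
from h import *; from bench import status
st=status.read_state();go([.530,-.237,.2],165,st)
E
```

```text
delta [-0.2256 -0.3412  0.    ] twist [-0.     -0.0004 -0.0335] mm 204.5372555549504 deg 12.069837031957482
```

drive_tool(
  delta_pos=[
    [-0.22,-0.335,0],
    [-0.22,-0.335,0],
    [-0.22,-0.335,0],
    [-0.22,-0.335,0],
    [-0.22,-0.335,0],
    [-0.22,-0.335,0],
    [-0.22,-0.335,0],
    [-0.22,-0.335,0],
  ],
  twist=[
    [0,0,-0.033],
    [0,0,-0.033],
    [0,0,-0.033],
    [0,0,-0.033],
    [0,0,-0.033],
    [0,0,-0.033],
    [0,0,-0.033],
    [0,0,-0.033],
  ],
  hand=[-1,-1,-1,-1,-1,-1,-1,-1],
)

```text
time_s: 14.33
tcp_pos: [0.5284, -0.2308, 0.2001]
orientation: [0.135, 0.991, 0.001, -0.001]
contact_force: [-0.6, 0.8, -2.2]
finger_gap: 0.23
grip_force: 45.0
```

```bash
python3 - <<'E'
from h import *; from bench import status
st=status.read_state();go([.530,-.237,.034],165,st)
E
```

```text
delta [-0.0072 -0.0115  0.3322] twist [ 0.0002 -0.0004 -0.0014] mm 166.24274456240258 deg 0.516205921599582
```

drive_tool(
  delta_pos=[
    [-0.006,-0.01,0.08],
    [-0.006,-0.01,0.16],
    [-0.006,-0.01,0.24],
    [-0.006,-0.01,0.3],
    [-0.006,-0.01,0.328],
    [-0.006,-0.01,0.332],
    [-0.006,-0.01,0.332],
    [-0.006,-0.01,0.332],
  ],
  twist=[
    [0,0,0],
    [0,0,0],
    [0,0,0],
    [0,0,0],
    [0,0,0],
    [0,0,0],
    [0,0,0],
    [0,0,0],
  ],
  hand=[-1,-1,-1,-1,-1,-1,-1,-1],
)

```text
time_s: 15.0
tcp_pos: [0.5314, -0.2367, 0.0363]
orientation: [0.134, 0.991, -0.0, 0.001]
contact_force: [-0.4, 0.1, -1.4]
finger_gap: 0.235
grip_force: 45.0
```

```bash
python3 t.py
```

```text
[ 0.53135903 -0.23672648  0.03634205] [-0.40091962  0.1057501  -1.35428912] [ 0.0368412  -0.16830491 -0.06204934] 164.60488128158102
```

drive_tool(
  delta_pos=[
    [0,0,0.003],
    [0,0,0.006],
    [0,0,0.009],
    [0,0,0.011],
    [0,0,0.012],
    [0,0,0.012],
    [0,0,0.012],
  ],
  twist=[
    [0,0,0],
    [0,0,0],
    [0,0,0],
    [0,0,0],
    [0,0,0],
    [0,0,0],
    [0,0,0],
  ],
  hand=[-1,-1,-1,-1,-1,-1,-1],
)

```text
time_s: 15.58
tcp_pos: [0.5309, -0.2373, 0.0302]
orientation: [0.134, 0.991, -0.0, 0.0]
contact_force: [-3.4, 2.4, 9.7]
finger_gap: 0.233
grip_force: 45.0
```

drive_tool(
  delta_pos=[
    [0,0,-0.001],
    [0,0,-0.001],
    [0,0,-0.001],
    [0,0,-0.001],
    [0,0,-0.001],
    [0,0,-0.001],
    [0,0,-0.001],
    [0,0,-0.001],
  ],
  twist=[
    [0,0,0],
    [0,0,0],
    [0,0,0],
    [0,0,0],
    [0,0,0],
    [0,0,0],
    [0,0,0],
    [0,0,0],
  ],
  hand=[-1,0.2,0.2,0.2,0.2,0.2,0.2,0.2],
)

```text
time_s: 16.25
tcp_pos: [0.5306, -0.2372, 0.0296]
orientation: [0.134, 0.991, 0.0, -0.0]
contact_force: [-0.4, -0.0, -0.5]
finger_gap: 0.595
grip_force: 0.0
```

drive_tool(
  delta_pos=[
    [0,0,0],
    [0,0,0],
    [0,0,-0.06],
    [0,0,-0.14],
    [0,0,-0.22],
    [0,0,-0.3],
    [0,0,-0.34],
    [0,0,-0.34],
  ],
  twist=[
    [0,0,0],
    [0,0,0],
    [0,0,0],
    [0,0,0],
    [0,0,0],
    [0,0,0],
    [0,0,0],
    [0,0,0],
  ],
  hand=[0.2,0.2,0.2,0.2,0.2,0.2,0.2,0.2],
)

```text
time_s: 16.92
tcp_pos: [0.5325, -0.2381, 0.2048]
orientation: [0.134, 0.991, -0.001, 0.004]
contact_force: [-0.4, -0.4, 0.1]
finger_gap: 0.602
grip_force: 0.0
```

```bash
python3 - <<'E'
from h import *; from bench import status
s=snap("wrist","w5");d=snap("side","d5")
z=cv2.resize(s["img"][80:300,150:390,::-1],(480,440),interpolation=cv2.INTER_CUBIC)
k=cv2.resize(d["img"][160:270,220:370,::-1],None,fx=2,fy=2,interpolation=cv2.INTER_CUBIC)
k=np.vstack([k,np.zeros((220,300,3),np.uint8)])
cv2.imwrite("pics/c5.png",np.hstack([z,k]))
go([.547,-.0345,.15],90,status.read_state())
E
```

```text
delta [0.0766 0.3995 0.0996] twist [1.000e-04 1.000e-04 2.071e-01] mm 209.4001413019331 deg 74.5563594449969
```

View pics/c5.png

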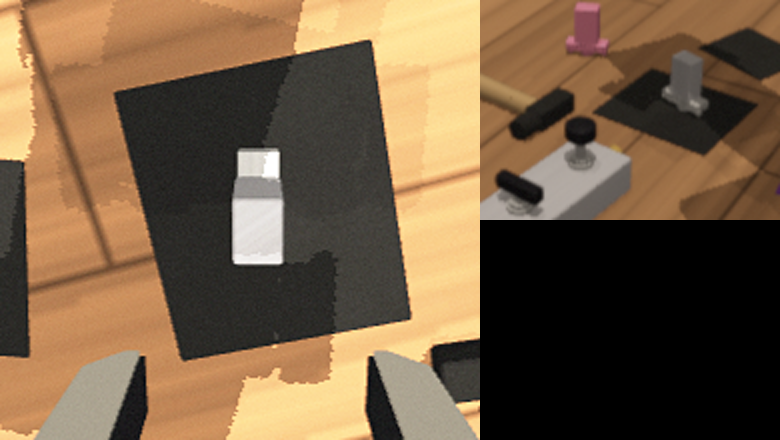

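The spanner stands upright and free on the mat, and the knob is still out. I shut the fingers and push the knob in from above.

drive_tool(
  delta_pos=[
    [0.076,0.398,0.06],
    [0.076,0.398,0.06],
    [0.076,0.398,0.06],
    [0.076,0.398,0.06],
    [0.076,0.398,0.06],
    [0.076,0.398,0.06],
    [0.076,0.398,0.06],
    [0.076,0.398,0.06],
  ],
  twist=[
    [0,0,0.207],
    [0,0,0.207],
    [0,0,0.207],
    [0,0,0.207],
    [0,0,0.207],
    [0,0,0.207],
    [0,0,0.207],
    [0,0,0.207],
  ],
  hand=[-1,-1,-1,-1,-1,-1,-1,-1],
)

```text
time_s: 17.68
tcp_pos: [0.546, -0.034, 0.1675]
orientation: [0.578, 0.816, -0.001, -0.002]
contact_force: [1.2, -0.2, -0.6]
finger_gap: 0.074
grip_force: 0.0
```

```bash
python3 - <<'E'
from h import *; from bench import status
st=status.read_state();go([.547,-.0345,.1],90,st)
E
```

```text
delta [-0.0018  0.0019  0.135 ] twist [-0.0005 -0.0002  0.0539] mm 67.5369508633063 deg 19.390745947661554
```

drive_tool(
  delta_pos=[
    [-0.002,0.002,0.04],
    [-0.002,0.002,0.08],
    [-0.002,0.002,0.12],
    [-0.002,0.002,0.135],
    [-0.002,0.002,0.135],
    [-0.002,0.002,0.135],
  ],
  twist=[
    [0,0,0.054],
    [0,0,0.054],
    [0,0,0.054],
    [0,0,0.054],
    [0,0,0.054],
    [0,0,0.054],
  ],
  hand=[-1,-1,-1,-1,-1,-1],
)

```text
time_s: 18.18
tcp_pos: [0.548, -0.0358, 0.1017]
orientation: [0.705, 0.709, -0.0, -0.001]
contact_force: [0.7, -0.1, 0.8]
finger_gap: 0.007
grip_force: 0.0
```

```bash
python3 - <<'E'
from h import *; from bench import status
st=status.read_state();go([.547,-.0345,.0715],90,st)
E
```

```text
delta [ 0.0027 -0.0018  0.0604] twist [-0.0002 -0.      0.001 ] mm 30.25444082108076 deg 0.38464708841072204
```

drive_tool(
  delta_pos=[
    [0,0,0.012],
    [0,0,0.024],
    [0,0,0.036],
    [0,0,0.048],
    [0,0,0.056],
    [0,0,0.06],
    [0,0,0.061],
    [0,0,0.061],
  ],
  twist=[
    [0,0,0],
    [0,0,0],
    [0,0,0],
    [0,0,0],
    [0,0,0],
    [0,0,0],
    [0,0,0],
    [0,0,0],
  ],
  hand=[-1,-1,-1,-1,-1,-1,-1,-1],
)

```text
time_s: 18.85
tcp_pos: [0.548, -0.0358, 0.0722]
orientation: [0.706, 0.708, -0.0, -0.0]
contact_force: [-4.1, 0.0, 11.1]
finger_gap: 0.004
grip_force: 5.7
```

```bash
python3 t.py
```

```text
[ 0.54802059 -0.03584832  0.0721806 ] [-4.12117359  0.03932295 11.06707012] [0.06880529 0.82118613 0.00232051] 90.20736518611041
```

drive_tool(
  delta_pos=[
    [0,0,0.001],
    [0,0,0.001],
    [0,0,-0.03],
    [0,0,-0.1],
    [0,0,-0.18],
    [0,0,-0.24],
    [0,0,-0.24],
    [0,0,-0.24],
  ],
  twist=[
    [0,0,0],
    [0,0,0],
    [0,0,0],
    [0,0,0],
    [0,0,0],
    [0,0,0],
    [0,0,0],
    [0,0,0],
  ],
  hand=[-1,-1,-1,-1,-1,-1,-1,-1],
)

```text
time_s: 19.52
tcp_pos: [0.5489, -0.036, 0.1928]
orientation: [0.706, 0.708, 0.001, 0.001]
contact_force: [-0.9, -0.1, -0.5]
finger_gap: 0.008
grip_force: 0.0
```

```bash
python3 - <<'E'
from h import *
s=snap("wrist","w6");d=snap("side","d6")
cv2.imwrite("pics/c6.png",np.hstack([cv2.resize(s["img"][...,::-1],(400,300)),cv2.resize(d["img"][160:385,100:400,::-1],(400,300))]))
E
```

```text
(no output)
```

View pics/c6.png

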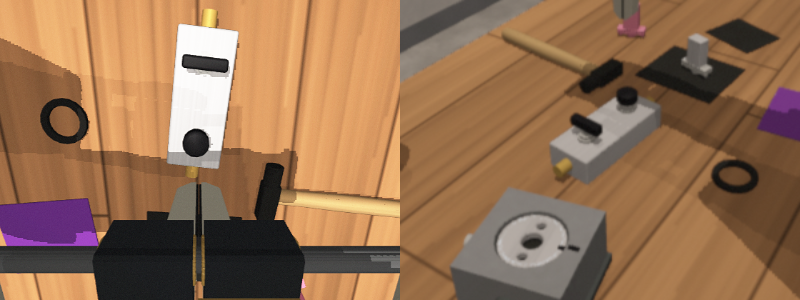

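The knob is in at (627,97), the marks on the ring meet at (565,248), and the spanner stands on the mat at (697,55). The gripper is clear, so I hand in the job.

```bash
python3 -c "
from bench import workorder
print(workorder.sign_off())"
```

```text
the job is handed in; nothing more can be done
None
```

The job is handed in at about 20 s of the 72 s allowed. In the last pictures the knob is back in, the ring's mark meets the housing mark, the spanner stands upright on its mat and the gripper is clear; the sign-off gave no pass or fail result.

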